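# Tuck a heat spreader under the spring leaf and hold it down

## Robot

A 6-joint arm with a two-finger parallel gripper is mounted at the origin on the work surface. World frame = base frame: x ahead of the robot, y to its left, z up, the work surface at z = 0. Lengths are in m, angles in degrees, forces in N, time in s.
With the tool pointing down it reaches from about 0.4 to 0.825 m from the base axis. Payload 7 kg.
Tool frame: the origin (TCP) lies midway between the tips of the shut fingers; the grasp point (between the pads) lies 19 mm behind it; z points along the fingers, y is the line along which they close (so a half turn about z gives the same grasp; the last joint's range is limited). The gripper opens to 88 mm and grips with 3 to 60 N. Pads are 19 mm wide; open, the fingers measure 130 mm over their backs; the gripper's body (78 mm by 193 mm) begins 47 mm behind the grasp point.
Start: joints at [87.783, 20.546, 0.682, 0, -70.136, -16.507], TCP at [0.217, 0.639, 0.227] pointing down, gripper open.
Joint ranges: [-176.03, 176.03], [-82.01, 121.73], [-58.28, 71.71], [-173.87, 95.51], [-174.79, -0.11], [-173.66, 173.66]. Speed limits (degrees/s): [136.94, 136.94, 172.46, 180, 180, 180].

## Interface

Orientations are given as [roll, pitch, yaw] about the fixed x, y, z axes, in that order (R = Rz(yaw) Ry(pitch) Rx(roll)).
In Python, from plant import ctrl gives the robot as it stands.
- The arm moves only by the tool arm_command, never from a script. Its argument "steps" is a list of rows, each an object with "translation": the shift along the tool's x, y, z in mm, a list of three; "rotation": the turn, a rotation vector about the tool's x, y, z in units of 5 degrees (1.0 is 5 degrees), a list of three; "claw": the finger opening in mm, from 0 to 87.6. In form: [{"translation": [x, y, z], "rotation": [rx, ry, rz], "claw": claw}, ...]. A call has 1 to 5 rows; each row is the pose to reach, as a shift and turn from the pose commanded when the call began, along the tool's axes at that moment; what a row does not reach only later rows make up. A row lasts 1/10 s, in which the tool goes at most 50 mm and 8.59 degrees, less where a joint would pass 70% of its speed; a pose out of reach is approached as far as the arm can. A call with a gripper value outside its range is refused whole. The fingers move at their own pace and stop on an object; the grip force is fixed at half the most. Time passes only in rows, so rows that repeat a pose let the fingers close. It gives the time, the measured TCP pose, the force, the opening and the grip force at its end, in the units of the state.
- ctrl.get_obs(): the state, without advancing time (a new reading comes with each control period).
- ctrl.snapshot(name): name is "side" or "top" or "wrist"; returns (picture, depth): 400x640x3 uint8, red, green, blue; 400x640 float32, m along the optical axis (not along the pixel's ray), 0 where there is no reading.
- ctrl.calibration(name): a dict with "vertical_fov" (degrees; the focal length in pixels is half the picture's height over the tangent of half this angle, whatever the lens; pixels are square), "cx", "cy" (the principal point, pixels), "rvec" (rotation vector, rad) and "tvec" (3), from world to camera coordinates, as OpenCV has them; the wrist camera has in their place "hand_eye" (4x4, takes a point from camera to tool coordinates, whose origin is the TCP and whose axes are the flange's). Camera axes: x right, y down, z forward; pixel columns grow to the right and rows downward; lengths in m; the calibration is good to about 2 mm. The wrist camera is an equidistant fisheye: a pixel r from the principal point sees the ray r / f radians off the axis. A picture is of the moment at which its call begins: read the wrist's pose just before it. calibration takes no time and is no camera call.
- ctrl.close_job(): hands the job in; it is judged then, once.
The state is a dict: "clock": time; "joint_pos": joint angles; "qvel": joint speeds; "tau": joint torques, N m; "tool_pos": TCP position; "orientation": TCP orientation; "force": force on the tool from outside, world axes, zero at the start; "moment": the same for the moment, N m; "opening": finger opening in m; "gripper_force": force on a finger pad.
Only numpy, scipy, OpenCV 4.12 (cv2) and the standard library are available. Lean on these libraries where they do the work, as an engineer would, in place of code of your own. Each camera call takes 0.05 s, during which the arm holds its last target. There are 200 camera calls.

## Task

On the mainboard jig, set the red lever upright so that the red stop bar sinks, and leave it there; then take the aluminium heat spreader by its rib and slide its blue-lined front edge, straight and centred in the white outline, under the copper leaf up to the stop, without lifting the leaf. Press the spreader down flat on the board against the sprung pad and finish while still gripping its rib and holding it pressed; leave everything else on the bench where it is.

Things in the scene. Friction and masses are not known exactly. Their poses are not given: they have to be found in the camera images.
- board: jig with a green mainboard, 220 x 260 mm, fixed. Origin: centre of underside, at table height; x is the tucking direction (towards the copper leaf, roughly away from the robot), y left, z up. Its flat top (the bed) is 22 mm above the table. A white outline marks the bay, centred on y = 0. Components up to 16 mm above the bed stand outside |y| = 55 mm
- pad (a joint): grey sprung pad in the middle of the bay, 70 x 46 mm, centred at board x = -12 mm, y = 0. It stands 4 mm proud of the bed; value = how far it is pressed down (m), 0.004 = level with the bed. About 3 N starts it moving, 9 N brings it level
- stopbar (a joint): red stop bar across the bay at board x = 34.5 mm (60 mm wide, 5 mm thick). Value = its travel (m), 0.025 per rad of lever: 0.010 to 0.018 (7 to 15 mm above the bed) while the lever leans towards -x, blocking the way under the leaf; 0 (sunk 3 mm below the bed) when the lever is upright
- lip (a point): point on the bed below the near edge of the copper leaf's flat part, mid-width: board x = 45 mm, y = 0, 22 mm above the table; axes as the board. The leaf is 90 mm wide, underside 11 mm above the bed; in front of this point it flares up for 10 mm towards -x, to 15 mm above the bed. A steel stop wall under the leaf lets a plate's edge go 20 mm beyond this point
- leaf (a joint): copper leaf, hinged at its far edge 52 mm beyond the lip: 0 = lying in place, grows (rad) as it is lifted. A weak spring holds it down; about 1 N at the lip starts to lift it
- lever (a joint): lever on the left (+y) side of the board: 0 = upright, negative = leaning towards -x of the board, positive = towards +x, limits -0.8 and 0.8 rad. Stiff: it stays where it is left; about 2 N at its grip moves it
- lever_pivot (a point): pivot of the lever, on the axis (along board y), board x = 0, y = 105 mm, 45 mm above the table, between two grey cheeks that reach 56 mm above the table
- lever_tip (a point): middle of the lever's red grip, 60 mm from the pivot. The grip is 14 mm wide (board y), 16 mm thick and 36 mm long (18 mm beyond and before its middle)
- spreader: loose aluminium heat spreader plate, 110 (x) x 70 (y) x 4 mm, about 0.14 kg, lying flat on the mat left or right of the board. Origin: centre of its underside. Its front edge, with a blue line 15 mm behind it, is at +x. An upright grip rib 12 mm thick (x), 56 mm long (y), stands across it at x = -15 mm, from 4 to 40 mm above the underside
- edge (a point): middle of the spreader's front (+x) edge, on its underside; 70 mm ahead of the rib's middle; axes as the spreader
- rib (a point): in the middle of the spreader's grip rib, 30 mm above the underside
- drive: black flat storage drive with a pale label, 100 x 70 x 7 mm, lying loose; origin centre of underside. Bystander
- module: green memory module with black chips, 30 x 133 x 4 mm, lying flat; origin centre of underside. Bystander
- spray: clear bottle with white cap, 48 mm diameter, 160 mm tall, standing; origin centre of underside. Bystander
- cup: clear plastic cup, 68 mm across, 70 mm tall; origin centre of underside. Bystander
- tub: yellow bowl, 80 mm across, 50 mm tall; origin centre of underside. Bystander
- brush: cleaning brush lying on the mat, length along its x, handle towards its -x. Bystander
- driver: screwdriver lying on the mat, length along its x, handle towards its -x. Bystander
Mind the look-alikes: they are no part of the job. Leave any purple look-alike of the spreader alone.

How it is judged (in metres and radians):
On the way, in this order (a step that is already met when the one before it is completed fails the run):
1. the lever stands upright (value of joint lever between -0.12 and 0.12 rad), for 0.2 s.
2. the spreader's front edge is under the leaf, straight and centred, the lever still upright (all of step 1 and x of edge in the frame of lip above 0.013 m and y of edge in the frame of lip between -0.008 and 0.008 m and angle between the x axis of spreader and the x axis of board, either way round below 0.12 rad and z of edge in the frame of lip between -0.003 and 0.009 m), for 0.2 s.
At the end, for the whole second after the job is handed in: lever upright within 0.12 rad; front edge 13 mm or more under the leaf, centred within 8 mm, straight within 0.12 rad; spreader flat on the bed (within 2 mm, edge 2.5 mm, tilt 0.05 rad), pressed with over 5 N, at rest, still gripped; leaf down (under 0.06 rad) (all of step 1 and x of edge in the frame of lip above 0.013 m and y of edge in the frame of lip between -0.008 and 0.008 m and angle between the x axis of spreader and the x axis of board, either way round below 0.12 rad and z of edge in the frame of lip between -0.003 and 0.0025 m and z of spreader in the frame of lip below 0.002 m and angle between spreader's own z axis and vertical below 0.05 rad and contact force between the fingers and spreader above 2 N and contact force between spreader and board above 5 N and value of joint leaf below 0.06 rad and linear speed of spreader below 0.02 m/s); the arm keeps its last pose, push and grip.
It fails at once if the leaf is lifted by more than 0.10 rad (5 mm at the lip) (value of joint leaf above 0.1 rad).
It fails at once if a bystander is moved by more than 30 mm (distance of any of drive, module, spray, cup, tub, brush, driver from where it was at the start of the episode above 0.03 m).
It also fails if it takes over 54 s, if anything falls off the work surface, if the arm or the gripper's body presses on something with over 40 N, if the wrist force passes 120 N, or if a joint passes its speed limit or range.

## Working session

There is one attempt and no reset: what is moved stays moved. The work goes in short steps, Python scripts to look and compute and a tool call to move; the robot and the scene stay as the last step left them, time stands still between calls to the robot, and variables do not carry over. Pictures are saved under pics/ and viewed, at most 10 in all, crops included, and the job is handed in when it is done.

Besides the shell and the picture viewer there is one more tool, called after "Request:" in YAML: its name, and indented under it one key for each argument. arm_command: Moves the arm, as the interface text tells. Its arguments: {"type":"object","properties":{"steps":{"type":"array"}},"required":["steps"]}

```bash
mkdir -p pics
cat > h.py <<'E'
import numpy as np, cv2
from scipy.spatial.transform import Rotation as R
from plant import ctrl
def cam(n):
    c=ctrl.calibration(n); f=200/np.tan(np.radians(c["vertical_fov"])/2); return c,f
def world(n,d):
    """HxWx3 world points of a fixed camera's depth picture"""
    c,f=cam(n); v,u=np.mgrid[0:400,0:640]
    P=np.stack([(u-c["cx"])/f*d,(v-c["cy"])/f*d,d],-1)
    Rm=R.from_rotvec(np.ravel(c["rvec"])).as_matrix()
    return (P-np.ravel(c["tvec"]))@Rm
def save(n,img,s=1):
    cv2.imwrite(f"pics/{n}.png",cv2.resize(img[...,::-1],None,fx=s,fy=s,interpolation=cv2.INTER_CUBIC))
E
python3 - <<'E'
from h import *
o=ctrl.get_obs(); print(o)
for n in("top","side"):
    p,d=ctrl.snapshot(n); np.savez(n,p=p,d=d); save(n+"0",p); c,f=cam(n); print(n,f,c)
E
```

```text
{'clock': 0.0, 'joint_pos': array([ 8.77825740e+01,  2.05906221e+01,  6.33570766e-01, -2.12484362e-02,
       -7.01351701e+01, -1.65063691e+01]), 'qvel': array([ 0.12488972, -0.01396638,  0.03068468, -0.01318907, -0.00561111,
        0.04815916]), 'tau': array([-2.03026202e-04, -5.82722497e+01,  2.93059462e+01,  6.99705586e+00,
        7.01544690e-03, -1.81405326e-04]), 'tool_pos': array([0.21654667, 0.63880302, 0.22562677]), 'orientation': array([ 1.79905903e+02, -7.05313906e-03, -1.87310256e+01]), 'force': array([-0.18513827, -0.26379796, -0.66534931]), 'moment': array([ 0.0070271 , -0.05853184,  0.00134488]), 'gripper_force': 0.0, 'opening': 0.088023687079519}
top 487.5350208402722 {'vertical_fov': 44.60951959613834, 'cx': 318.06502638326526, 'cy': 196.4015726117751, 'rvec': array([ 2.13969837, -2.20560779,  0.12046278]), 'tvec': array([0.00235625, 0.46988016, 1.611377  ])}
side 392.8505914971461 {'vertical_fov': 53.96123405465354, 'cx': 314.8137452422745, 'cy': 202.6248760048877, 'rvec': array([ 2.3689384 , -0.23969827,  0.07286887]), 'tvec': array([-0.45737831,  0.13606248,  1.20382796])}
```

View pics/top0.png

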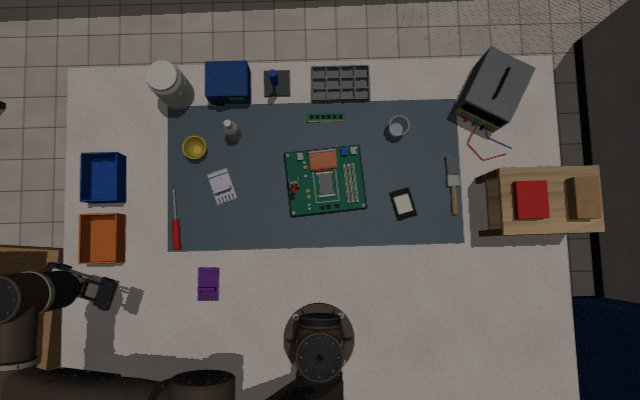

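View pics/side0.png

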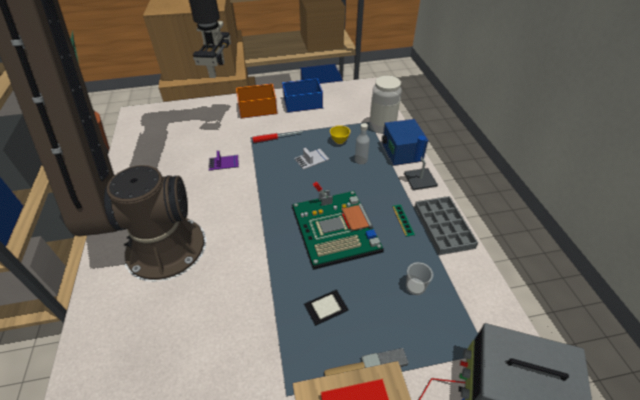

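The top view shows the green board at (326,180) with its lever at (293,188). There are two spreader candidates: a silver ribbed plate at (221,186) and a purple one at (208,284). The silver one fits "aluminium, blue line, on the mat"; the purple one is the decoy. Next I'll make one enlarged crop and rough positions.

Run:
```python
from h import *
z=np.load("top.npz"); p,d=z["p"],z["d"]; W=world("top",d)
save("crop1",p[130:225,165:375],3.8)
hsv=cv2.cvtColor(p,cv2.COLOR_RGB2HSV)
def rep(name,m,box):
    mm=np.zeros(m.shape,bool); x0,y0,x1,y1=box; mm[y0:y1,x0:x1]=m[y0:y1,x0:x1]
    q=W[mm]; r=cv2.minAreaRect(q[:,:2].astype(np.float32)*1000); print(name,mm.sum(),q.mean(0).round(4),q[:,2].min().round(3),q[:,2].max().round(3),r)
green=(hsv[...,0]>55)&(hsv[...,0]<95)&(hsv[...,1]>120)
rep("board",green,(275,135,375,225))
rep("spreader",(hsv[...,1]<60)&(p.min(-1)>110),(200,160,245,210))
rep("lever",((hsv[...,0]<8)|(hsv[...,0]>172))&(hsv[...,1]>130),(283,175,303,200))
rep("leaf",(hsv[...,0]<14)&(hsv[...,1]>100),(306,146,340,174))
rep("mat near spr",np.ones_like(green),(240,190,260,205))
for b in [(250,185),(221,186),(325,185),(293,188),(323,160)]: print(b,W[b[1],b[0]].round(4))
```

```text
board 2563 [ 0.5083 -0.0278  0.0294] 0.008 1.651 ((471.4774475097656, -40.26594543457031), (328.432373046875, 252.83908081054688), 4.724769592285156)
spreader 455 [0.5223 0.3148 0.0122] -0.006 1.651 ((412.4364013671875, 199.50515747070312), (434.93170166015625, 103.96441650390625), 47.25210952758789)
lever 37 [0.4848 0.0646 0.1404] 0.015 1.651 ((406.73419189453125, 42.283058166503906), (220.40809631347656, 16.908313751220703), 16.65030288696289)
leaf 487 [ 0.5878 -0.0309  0.039 ] 0.013 1.651 ((461.93890380859375, -35.16151809692383), (314.8414306640625, 90.67707061767578), 2.0468595027923584)
mat near spr 300 [0.4758 0.2192 0.0128] -0.008 1.651 ((416.2408142089844, 120.60958862304688), (315.99884033203125, 73.08426666259766), 58.73257827758789)
(250, 185) [ 0.5187  0.219  -0.0034]
(221, 186) [0.516  0.3148 0.0134]
(325, 185) [ 0.5075 -0.0364  0.0245]
(293, 188) [0.4893 0.0676 0.1171]
(323, 160) [ 0.591  -0.0321  0.0344]
```

View pics/crop1.png

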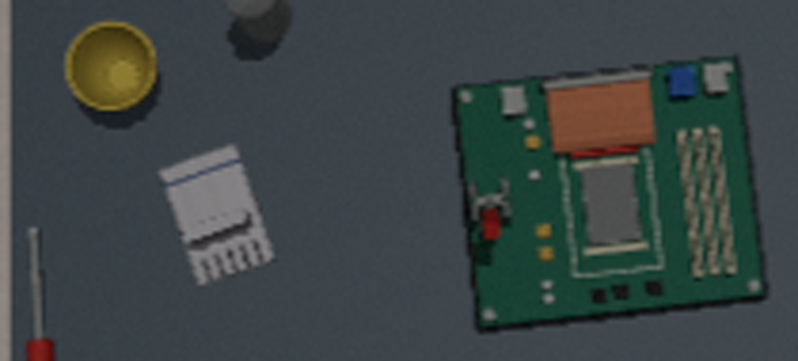

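The crop confirms it. The silver plate with the blue line at its front, crop (200,170), is the spreader. The red lever, crop (490,222), leans towards -x. Now I'll move to a viewpoint over the spreader.

```bash
cat >> h.py <<'E'
def pose():
    o=ctrl.get_obs(); return np.array(o["tool_pos"]),R.from_euler("xyz",o["orientation"],degrees=True)
def rel(p,yaw,rp=(180,0)):
    t,r=pose(); q=R.from_euler("xyz",[rp[0],rp[1],yaw],degrees=True)
    print("trans",(r.inv().apply(np.array(p)-t)*1000).round(1),"rot",(np.degrees((r.inv()*q).as_rotvec())/5).round(2))
E
python3 - <<'E'
from h import *
c,f=cam("wrist"); print(c,f)
rel([.48,.315,.27],-75)
z=np.load("top.npz"); p,d=z["p"],z["d"]; W=world("top",d)
W[d==0]=np.nan
for n,(x0,y0,x1,y1) in dict(lever=(283,178,303,200),spray=(222,118,240,140)).items():
    q=W[y0:y1,x0:x1].reshape(-1,3); k=q[:,2]>.05; print(n,q[k].round(3)[:25].tolist())
E
```

```text
{'vertical_fov': 65.70646984690485, 'cx': 317.3723553658155, 'cy': 198.35802832383396, 'hand_eye': array([[ 8.78851784e-04, -9.68957167e-01, -2.47227096e-01,
         6.61403991e-02],
       [ 9.99999338e-01,  1.03507149e-03, -5.01922088e-04,
        -1.56057640e-03],
       [ 7.42238724e-04, -2.47226491e-01,  9.68957435e-01,
        -1.58965930e-01],
       [ 0.00000000e+00,  0.00000000e+00,  0.00000000e+00,
         1.00000000e+00]])} 309.70691628693146
trans [353.5 222.2 -43.9] rot [ 1.000e-02 -1.000e-02  1.125e+01]
lever [[0.531, 0.082, 0.055], [0.529, 0.056, 0.059], [0.53, 0.053, 0.051], [0.527, 0.083, 0.054], [0.526, 0.056, 0.06], [0.524, 0.083, 0.054], [0.524, 0.08, 0.05], [0.523, 0.053, 0.058], [0.521, 0.083, 0.053], [0.52, 0.079, 0.056], [0.52, 0.07, 0.053], [0.52, 0.063, 0.051], [0.519, 0.053, 0.058], [0.517, 0.083, 0.057], [0.516, 0.079, 0.061], [0.517, 0.076, 0.054], [0.517, 0.066, 0.053], [0.517, 0.06, 0.053], [0.517, 0.057, 0.051], [0.516, 0.053, 0.058], [0.513, 0.082, 0.063], [0.513, 0.079, 0.058], [0.514, 0.073, 0.052], [0.512, 0.069, 0.063], [0.513, 0.066, 0.06]]
spray [[0.704, 0.272, 0.161], [0.703, 0.269, 0.164], [0.705, 0.267, 0.157], [0.704, 0.263, 0.159], [0.704, 0.26, 0.16], [0.7, 0.275, 0.163], [0.701, 0.272, 0.161], [0.702, 0.27, 0.156], [0.701, 0.266, 0.16], [0.701, 0.264, 0.157], [0.7, 0.26, 0.161], [0.702, 0.258, 0.155], [0.715, 0.263, 0.104], [0.713, 0.259, 0.11], [0.715, 0.257, 0.105], [0.698, 0.276, 0.158], [0.698, 0.272, 0.161], [0.697, 0.269, 0.163], [0.698, 0.267, 0.157], [0.697, 0.263, 0.162], [0.697, 0.26, 0.161], [0.697, 0.257, 0.16], [0.699, 0.255, 0.152], [0.711, 0.259, 0.107], [0.711, 0.256, 0.106]]
```

Request:
arm_command:
  steps:
    - {"translation": [40,30,-9],"rotation": [0,0,1.6],"claw": 87}
    - {"translation": [80,60,-18],"rotation": [0,0,3.2],"claw": 87}
    - {"translation": [120,90,-27],"rotation": [0,0,4.8],"claw": 87}
    - {"translation": [160,120,-36],"rotation": [0,0,6.4],"claw": 87}
    - {"translation": [200,150,-44],"rotation": [0,0,8.0],"claw": 87}

```text
clock: 0.6
tool_pos: [0.3564, 0.4343, 0.2702]
orientation: [180.0, -0.0, -59.0]
force: [1.0, 1.3, 1.0]
opening: 0.0869
gripper_force: 0.0
```

```bash
python3 -c "
from h import *
rel([.50,.22,.27],-84); print(pose()[0],ctrl.get_obs()['clock'])"
```

```text
trans [ 2.576e+02 -1.280e+01  2.000e-01] rot [ 0.   -0.    4.99]
[0.35642582 0.43428725 0.2701729 ] 0.6
```

Request:
arm_command:
  steps:
    - {"translation": [49,-3,0],"rotation": [0,0,1],"claw": 87}
    - {"translation": [98,-5,0],"rotation": [0,0,2],"claw": 87}
    - {"translation": [147,-8,0],"rotation": [0,0,3],"claw": 87}
    - {"translation": [196,-10,0],"rotation": [0,0,4],"claw": 87}
    - {"translation": [240,-12,0],"rotation": [0,0,5],"claw": 87}

```text
clock: 1.1
tool_pos: [0.4913, 0.2351, 0.2699]
orientation: [180.0, -0.0, -83.9]
force: [0.4, 0.8, -0.1]
opening: 0.087
gripper_force: 0.0
```

Request:
arm_command:
  steps:
    - {"translation": [18,0,0],"rotation": [0,0,0],"claw": 87}
    - {"translation": [18,0,0],"rotation": [0,0,0],"claw": 87}
    - {"translation": [18,0,0],"rotation": [0,0,0],"claw": 87}

```text
clock: 1.4
tool_pos: [0.4924, 0.2192, 0.2698]
orientation: [180.0, 0.0, -83.7]
force: [-0.2, 0.5, -0.3]
opening: 0.087
gripper_force: 0.0
```

```bash
cat >> h.py <<'E'
def wsnap(name=None):
    """wrist picture, depth-based world points (optical-axis depth, fisheye)"""
    t,r=pose(); p,d=ctrl.snapshot("wrist"); c,f=cam("wrist"); H=np.array(c["hand_eye"])
    v,u=np.mgrid[0:400,0:640]; x,y=u-c["cx"],v-c["cy"]; rr=np.hypot(x,y)+1e-9; th=rr/f
    k=np.tan(th)/rr
    P=np.stack([x*k*d,y*k*d,d],-1)
    W=r.apply((P@H[:3,:3].T+H[:3,3]).reshape(-1,3)).reshape(P.shape)+t
    W[(d<=0)|(th>1.3)]=np.nan
    if name: save(name,p); np.savez(name,p=p,W=W,d=d)
    return p,W
E
python3 - <<'E'
from h import *
p,W=wsnap("w1"); print(pose()[0])
E
```

```text
[0.49231776 0.21981291 0.2698771 ]
```

View pics/w1.png

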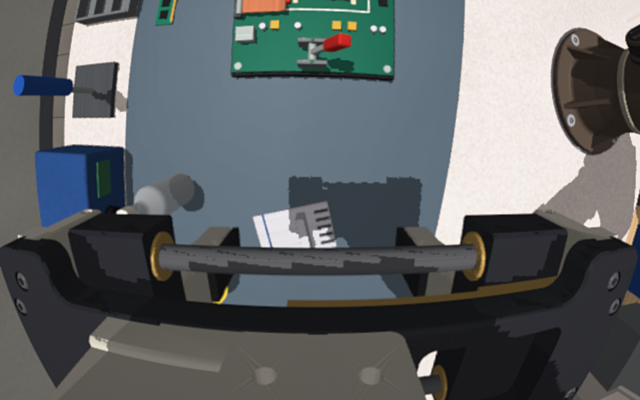

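The wrist view shows the board top with the lever at (335,43), and the spreader at (295,225) partly hidden by the gripper. I'll move 140 mm towards the board to see all of it.

Request:
arm_command:
  steps:
    - {"translation": [48,0,0],"rotation": [0,0,0],"claw": 87}
    - {"translation": [96,0,0],"rotation": [0,0,0],"claw": 87}
    - {"translation": [130,0,0],"rotation": [0,0,0],"claw": 87}
    - {"translation": [130,0,0],"rotation": [0,0,0],"claw": 87}
    - {"translation": [130,0,0],"rotation": [0,0,0],"claw": 87}

```text
clock: 1.95
tool_pos: [0.5068, 0.0906, 0.27]
orientation: [-180.0, 0.0, -83.7]
force: [-1.1, 0.2, -0.4]
opening: 0.0873
gripper_force: 0.0
```

Run:
```python
from h import *
p,W=wsnap("w2"); print(pose()[0])
hsv=cv2.cvtColor(p,cv2.COLOR_RGB2HSV); z=W[...,2]
g=(hsv[...,0]>55)&(hsv[...,0]<95)&(hsv[...,1]>120)&(z>.012)&(z<.032)
q=W[g]; print("green",g.sum(),"bed z",np.median(q[:,2]),cv2.minAreaRect((q[:,:2]*1000).astype(np.float32)))
red=((hsv[...,0]<8)|(hsv[...,0]>172))&(hsv[...,1]>150)
q=W[red&(z>.06)]; print("lever",len(q),q.mean(0),q.min(0),q.max(0))
pts=q[np.argsort(q[:,2])]; print(pts[:8].round(4),pts[-8:].round(4))
```

```text
[0.50681145 0.09112454 0.26998471]
green 14241 bed z 0.022767431637429697 ((524.6701049804688, -28.340560913085938), (217.52243041992188, 240.91510009765625), 4.868288993835449)
lever 361 [0.4894269  0.0667678  0.10703127] [0.47557297 0.05971105 0.08798448] [0.50305322 0.07435112 0.11654314]
[[0.5031 0.0643 0.088 ]
 [0.4989 0.0616 0.0882]
 [0.5024 0.0698 0.0885]
 [0.5    0.0616 0.0886]
 [0.5028 0.0664 0.089 ]
 [0.5027 0.0675 0.089 ]
 [0.4946 0.061  0.089 ]
 [0.503  0.0653 0.089 ]] [[0.4866 0.0695 0.1162]
 [0.4858 0.0673 0.1162]
 [0.4875 0.0623 0.1162]
 [0.4863 0.0632 0.1162]
 [0.4855 0.0704 0.1163]
 [0.4856 0.0694 0.1163]
 [0.4853 0.0631 0.1164]
 [0.4869 0.0674 0.1165]]
```

View pics/w2.png

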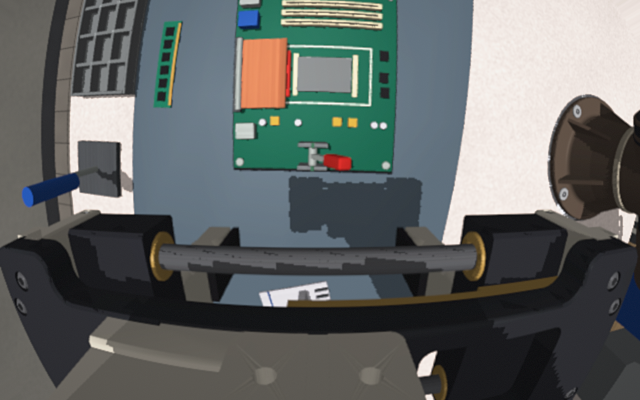

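The second wrist view shows the whole bay: pad at (325,75), leaf at (263,73), red stop bar at (290,73), and lever grip at (337,161). I'll fit the board pose from these.

```bash
cat > fit.py <<'E'
from h import *
def fit(f):
    z=np.load(f); p,W=z["p"],z["W"]; hsv=cv2.cvtColor(p,cv2.COLOR_RGB2HSV); Z=W[...,2]
    def rect(n,m,box):
        x0,y0,x1,y1=box; k=np.zeros(m.shape,np.uint8); k[y0:y1,x0:x1]=m[y0:y1,x0:x1]
        l,a=cv2.connectedComponentsWithStats(k)[1:3]; i=1+a[1:,4].argmax(); q=W[l==i]; q=q[np.isfinite(q[:,0])]
        print(n,len(q),q.mean(0).round(4),cv2.minAreaRect((q[:,:2]*1000).astype(np.float32)))
        return q
    return p,W,hsv,Z,rect
E
python3 - <<'E'
from fit import *
p,W,hsv,Z,rect=fit("w2.npz")
S,V=hsv[...,1],hsv[...,2]
rect("pad",(S<60)&(V>60)&(V<190)&(Z>.015)&(Z<.035),(295,50,360,100))
rect("leaf",(hsv[...,0]<16)&(S>100)&(Z>.028),(236,30,286,115))
rect("outline",(S<50)&(V>190)&(Z>.015)&(Z<.03),(285,40,380,112))
rect("cheeks",(Z>.04)&(S<60),(290,135,345,175))
g=(hsv[...,0]>55)&(hsv[...,0]<95)&(S>120)&(Z>.015)&(Z<.03)
# board edges: fit lines on boundary pixels
for n,pts in dict(near=[(r,np.flatnonzero(g[r])[-1]) for r in range(15,160)],left=[(np.flatnonzero(g[:,c])[-1],c) for c in range(240,390)],far=[(r,np.flatnonzero(g[r])[0]) for r in range(100,160)]).items():
    q=np.array([W[r,c,:2] for r,c in pts])*1000
    l=cv2.fitLine(q.astype(np.float32),cv2.DIST_HUBER,0,.01,.01).ravel(); print(n,l.round(4),np.degrees(np.arctan(l[1]/l[0])))
rect("redgrip",((hsv[...,0]<8)|(hsv[...,0]>172))&(S>150)&(Z>.06),(310,140,370,180))
for c in [(337,161),(325,75),(263,73),(245,130),(290,73)]: print(c,W[c[1],c[0]].round(4),p[c[1],c[0]])
E
```

```text
pad 1920 [ 0.5121 -0.0352  0.0266] ((509.82159423828125, -34.158477783203125), (79.2055435180664, 53.65620422363281), 4.57590913772583)
leaf 3002 [ 0.5893 -0.0284  0.0366] ((589.4371948242188, -29.312820434570312), (57.6650276184082, 90.35698699951172), 4.881321430206299)
outline 427 [ 0.4915 -0.0359  0.023 ] ((504.7679443359375, -36.514827728271484), (106.79795837402344, 79.07837677001953), 4.802224159240723)
cheeks 474 [0.5155 0.0695 0.0552] ((516.1094970703125, 69.94628143310547), (36.473724365234375, 33.61617660522461), 5.047922134399414)
near [ 8.020000e-02 -9.968000e-01  4.181772e+02 -3.086650e+01] -85.40158
left [9.96600e-01 8.27000e-02 5.17279e+02 8.97647e+01] 4.7432704
far [8.532000e-01 5.216000e-01 6.030014e+02 4.143580e+01] 31.44082
redgrip 361 [0.4894 0.0668 0.107 ] ((489.31536865234375, 67.14685821533203), (27.21218490600586, 14.517327308654785), 2.406622886657715)
(337, 161) [0.49   0.0651 0.113 ] [172  34  30]
(325, 75) [ 0.5116 -0.0343  0.0259] [145 149 149]
(263, 73) [ 0.5896 -0.0282  0.0371] [233 142  98]
(245, 130) [0.6051 0.0466 0.0388] [198 206 201]
(290, 73) [ 0.5568 -0.0328  0.0235] [102  66  53]
```

```bash
python3 -c "
from h import *
rel([.4854,.0673,.15],-85.2)"
```

```text
trans [ 21.4  23.9 120. ] rot [-0.    0.    0.31]
```

Request:
arm_command:
  steps:
    - {"translation": [21,24,30],"rotation": [0,0,0.3],"claw": 87.5}
    - {"translation": [21,24,75],"rotation": [0,0,0.3],"claw": 87.5}
    - {"translation": [21,24,120],"rotation": [0,0,0.3],"claw": 87.5}
    - {"translation": [21,24,150],"rotation": [0,0,0.3],"claw": 87.5}
    - {"translation": [21,24,165],"rotation": [0,0,0.3],"claw": 87.5}

```text
clock: 2.5
tool_pos: [0.4836, 0.0675, 0.1021]
orientation: [179.8, -0.1, -85.1]
force: [0.8, -0.2, 0.6]
opening: 0.0874
gripper_force: 0.0
```

Request:
arm_command:
  steps:
    - {"translation": [0,0,15],"rotation": [0,0,0],"claw": 87.5}
    - {"translation": [0,-10,15],"rotation": [0,0,0],"claw": 75}
    - {"translation": [0,-20,15],"rotation": [0,0,0],"claw": 60}
    - {"translation": [0,-30,15],"rotation": [0,0,0],"claw": 50}
    - {"translation": [0,-30,15],"rotation": [0,0,0],"claw": 40}

```text
clock: 3.0
tool_pos: [0.5167, 0.0697, 0.0906]
orientation: [-180.0, 0.0, -85.2]
force: [-4.0, -0.0, 1.8]
opening: 0.0612
gripper_force: 1.4
```

```bash
python3 -c "
from h import *
print(ctrl.get_obs()); rel([.5153,.0698,.09],-85.2)"
```

```text
{'clock': 3.0, 'joint_pos': array([ 2.92700631e+01,  1.38287747e+01, -2.88671702e+01,  1.08680481e-02,
       -4.72666503e+01, -2.44991496e+01]), 'qvel': array([ 0.10879305, -1.17892277, -2.2066382 , -0.51931533,  0.68532575,
       -0.6707777 ]), 'tau': array([ -0.39379726, -41.00800753,  24.24211621,   6.00966677,
         0.80610232,   0.15182555]), 'tool_pos': array([0.51670084, 0.06967151, 0.09057736]), 'orientation': array([-1.79962651e+02,  8.24235155e-03, -8.52217114e+01]), 'force': array([-3.99900092, -0.03068736,  1.79865216]), 'moment': array([0.13535828, 1.09910317, 0.01235018]), 'gripper_force': 1.394108827225864, 'opening': 0.061176786362278905}
trans [-0.2  1.4  0.6] rot [-0.01  0.   -0.  ]
```

Request:
arm_command:
  steps:
    - {"translation": [0,1,0],"rotation": [0,0,0],"claw": 10}
    - {"translation": [0,1,0],"rotation": [0,0,0],"claw": 10}
    - {"translation": [0,1,0],"rotation": [0,0,0],"claw": 10}
    - {"translation": [0,1,0],"rotation": [0,0,0],"claw": 10}
    - {"translation": [0,1,0],"rotation": [0,0,0],"claw": 10}

```text
clock: 3.5
tool_pos: [0.5142, 0.069, 0.0901]
orientation: [-180.0, 0.0, -85.2]
force: [-1.8, 0.3, 2.0]
opening: 0.0212
gripper_force: 1.0
```

Request:
arm_command:
  steps:
    - {"translation": [0,0,0],"rotation": [0,0,0],"claw": 10}
    - {"translation": [0,0,0],"rotation": [0,0,0],"claw": 10}
    - {"translation": [0,0,0],"rotation": [0,0,0],"claw": 10}
    - {"translation": [0,0,0],"rotation": [0,0,0],"claw": 10}
    - {"translation": [0,0,0],"rotation": [0,0,0],"claw": 10}

```text
clock: 4.0
tool_pos: [0.515, 0.0692, 0.0902]
orientation: [-179.9, 0.0, -85.2]
force: [5.1, -3.7, -1.0]
opening: 0.0162
gripper_force: 29.8
```

Request:
arm_command:
  steps:
    - {"translation": [0,0,0],"rotation": [0,0,0],"claw": 60}
    - {"translation": [0,0,0],"rotation": [0,0,0],"claw": 60}
    - {"translation": [0,0,0],"rotation": [0,0,0],"claw": 60}
    - {"translation": [0,0,-10],"rotation": [0,0,0],"claw": 60}
    - {"translation": [0,0,-40],"rotation": [0,0,0],"claw": 60}

```text
clock: 4.5
tool_pos: [0.5122, 0.0683, 0.1285]
orientation: [179.7, -0.1, -85.2]
force: [1.2, 1.0, 0.0]
opening: 0.0504
gripper_force: 0.0
```

Request:
arm_command:
  steps:
    - {"translation": [0,0,-45],"rotation": [0,0,0],"claw": 85}
    - {"translation": [0,0,-90],"rotation": [0,0,0],"claw": 85}
    - {"translation": [-20,0,-120],"rotation": [0,0,0],"claw": 85}
    - {"translation": [-20,0,-120],"rotation": [0,0,0],"claw": 85}

```text
clock: 4.9
tool_pos: [0.5147, 0.0908, 0.2558]
orientation: [-179.5, 0.2, -85.2]
force: [0.8, 0.0, -0.4]
opening: 0.0816
gripper_force: 0.0
```

Run:
```python
from fit import *
wsnap("w3"); print(pose()[0])
p,W,hsv,Z,rect=fit("w3.npz"); S=hsv[...,1]
q=rect("redgrip",((hsv[...,0]<8)|(hsv[...,0]>172))&(S>150)&(Z>.06),(250,120,400,260)); print(q.min(0),q.max(0))
rect("cheeks",(Z>.04)&(Z<.07)&(S<60),(280,110,360,220))
bar=((hsv[...,0]<8)|(hsv[...,0]>172))&(S>130)&(Z<.05); print("bar px",bar.sum())
rect("leaf",(hsv[...,0]<16)&(S>100)&(Z>.028)&(Z<.05),(200,0,320,200))
rel([.51,.40,.27],-71)
```

```text
[0.51337992 0.09005719 0.25301387]
redgrip 252 [0.5153 0.0681 0.1193] ((515.3148803710938, 68.86617279052734), (14.529094696044922, 13.682995796203613), 4.542973518371582)
[0.50771808 0.06175524 0.09524237] [0.52294115 0.07588433 0.12374384]
cheeks 197 [0.5168 0.0571 0.0539] ((516.6654663085938, 59.56810760498047), (34.723270416259766, 13.267849922180176), 4.8537917137146)
bar px 8
leaf 3275 [ 0.5889 -0.0287  0.0366] ((589.2957763671875, -29.591876983642578), (58.01130294799805, 90.44589233398438), 4.678310871124268)
trans [-309.2  -22.9  -16.2] rot [-0.06  0.02 -2.83]
```

The lever is upright: its top is at 0.1237 m, directly over the pivot, and the stop bar has sunk. On to the spreader view.

Request:
arm_command:
  steps:
    - {"translation": [-48,-4,-16],"rotation": [0,0,-0.6],"claw": 87}
    - {"translation": [-96,-8,-16],"rotation": [0,0,-1.2],"claw": 87}
    - {"translation": [-144,-12,-16],"rotation": [0,0,-1.8],"claw": 87}
    - {"translation": [-192,-16,-16],"rotation": [0,0,-2.4],"claw": 87}
    - {"translation": [-240,-20,-16],"rotation": [0,0,-2.8],"claw": 87}

```text
clock: 5.45
tool_pos: [0.5117, 0.3311, 0.2652]
orientation: [179.9, -0.0, -71.1]
force: [1.3, -0.1, -0.7]
opening: 0.087
gripper_force: 0.0
```

Request:
arm_command:
  steps:
    - {"translation": [-48,0,0],"rotation": [0,0,0],"claw": 87}
    - {"translation": [-70,0,0],"rotation": [0,0,0],"claw": 87}
    - {"translation": [-70,0,0],"rotation": [0,0,0],"claw": 87}
    - {"translation": [-70,0,0],"rotation": [0,0,0],"claw": 87}

```text
clock: 5.85
tool_pos: [0.4894, 0.3957, 0.2651]
orientation: [179.9, -0.1, -71.2]
force: [-0.9, 0.2, 0.1]
opening: 0.0869
gripper_force: 0.0
```

Run:
```python
from fit import *
wsnap("w4"); print(pose()[0],ctrl.get_obs()["orientation"])
```

```text
[0.48978974 0.39507314 0.26547782] [ 1.79937374e+02 -4.49600992e-02 -7.12300961e+01]
```

View pics/w4.png

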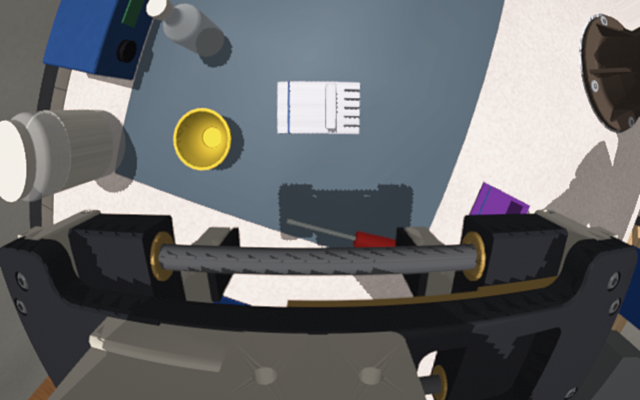

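The spreader is at (277–360, 82–134), with the blue line at column 289 (front to the left, +x) and the rib at (331,107).

Run:
```python
from fit import *
p,W,hsv,Z,rect=fit("w4.npz"); S,V=hsv[...,1],hsv[...,2]
box=(268,72,370,144); sub=W[72:144,268:370]
bright=(V>150)&(S<80)
rect("plate",((bright)|(Z>.02)),box)
q=rect("rib",(Z>.03),box); print(q[:,2].max())
b=(hsv[...,0]>95)&(hsv[...,0]<130)&(S>90)&(V>90); 
rect("blue",b,(280,75,300,140))
print("mat z",np.median(W[150:170,300:340,2]))
k=np.zeros(Z.shape,bool); k[85:130,295:320]=1; print("plate z",np.median(W[k][:,2]))
```

```text
plate 3595 [0.5107 0.3138 0.0094] ((508.4696960449219, 312.5727233886719), (96.2155532836914, 73.23310852050781), 18.11055564880371)
rib 458 [0.5021 0.3115 0.0407] ((502.072509765625, 310.8267517089844), (12.330537796020508, 56.36375427246094), 17.770395278930664)
0.04289802804815884
blue 49 [0.5545 0.329  0.005 ] ((554.575927734375, 328.6812438964844), (0.37219929695129395, 68.22771453857422), 18.637773513793945)
mat z nan
plate z nan
```

```bash
python3 -c "
from h import *
rel([.5021,.3109,.012],-71.7)"
```

```text
trans [ 83.5  15.2 253.6] rot [ 0.01 -0.01  0.09]
```

Request:
arm_command:
  steps:
    - {"translation": [40,8,30],"rotation": [0,0,0.1],"claw": 87.5}
    - {"translation": [84,15,60],"rotation": [0,0,0.1],"claw": 87.5}
    - {"translation": [84,15,105],"rotation": [0,0,0.1],"claw": 87.5}
    - {"translation": [84,15,150],"rotation": [0,0,0.1],"claw": 87.5}
    - {"translation": [84,15,190],"rotation": [0,0,0.1],"claw": 87.5}

```text
clock: 6.4
tool_pos: [0.503, 0.3092, 0.0749]
orientation: [-180.0, 0.0, -71.9]
force: [0.4, 0.5, -0.7]
opening: 0.0873
gripper_force: 0.0
```

```bash
python3 -c "
from h import *
rel([.5021,.3109,.012],-71.7)"
```

```text
trans [-1.9  0.3 62.9] rot [-0.    0.   -0.04]
```

Request:
arm_command:
  steps:
    - {"translation": [-2,0,25],"rotation": [0,0,0],"claw": 87.5}
    - {"translation": [-2,0,50],"rotation": [0,0,0],"claw": 87.5}
    - {"translation": [-2,0,63],"rotation": [0,0,0],"claw": 87.5}
    - {"translation": [-2,0,63],"rotation": [0,0,0],"claw": 60}
    - {"translation": [-2,0,63],"rotation": [0,0,0],"claw": 30}

```text
clock: 6.9
tool_pos: [0.5028, 0.3134, 0.0139]
orientation: [-180.0, 0.0, -71.7]
force: [0.2, 1.3, 0.3]
opening: 0.0765
gripper_force: 0.0
```

Request:
arm_command:
  steps:
    - {"translation": [0,0,0],"rotation": [0,0,0],"claw": 5}
    - {"translation": [0,0,0],"rotation": [0,0,0],"claw": 5}
    - {"translation": [0,0,0],"rotation": [0,0,0],"claw": 5}
    - {"translation": [0,0,0],"rotation": [0,0,0],"claw": 5}
    - {"translation": [0,0,0],"rotation": [0,0,0],"claw": 5}

```text
clock: 7.4
tool_pos: [0.5022, 0.3137, 0.0132]
orientation: [-180.0, 0.0, -71.7]
force: [-0.3, -0.4, -0.5]
opening: 0.0371
gripper_force: 0.0
```

Request:
arm_command:
  steps:
    - {"translation": [0,0,0],"rotation": [0,0,0],"claw": 5}
    - {"translation": [0,0,0],"rotation": [0,0,0],"claw": 5}
    - {"translation": [0,0,0],"rotation": [0,0,0],"claw": 5}
    - {"translation": [0,0,0],"rotation": [0,0,0],"claw": 5}

```text
clock: 7.8
tool_pos: [0.5019, 0.3134, 0.0129]
orientation: [180.0, -0.0, -71.7]
force: [-0.8, 0.4, 0.5]
opening: 0.0114
gripper_force: 30.0
```

Request:
arm_command:
  steps:
    - {"translation": [0,0,-10],"rotation": [0,0,0],"claw": 5}
    - {"translation": [0,0,-40],"rotation": [0,0,0],"claw": 5}
    - {"translation": [0,0,-80],"rotation": [0,0,0],"claw": 5}
    - {"translation": [0,0,-120],"rotation": [0,0,0],"claw": 5}
    - {"translation": [0,0,-165],"rotation": [0,0,0],"claw": 5}

```text
clock: 8.3
tool_pos: [0.5016, 0.313, 0.1796]
orientation: [179.9, -0.0, -71.7]
force: [1.4, 0.7, -1.1]
opening: 0.0118
gripper_force: 30.0
```

```bash
python3 -c "
from h import *
rel([.4726,-.0368,.175],-85.2);o=ctrl.get_obs();print(o['force'],o['moment'])"
```

```text
trans [323.1 137.2   4.8] rot [ 0.01 -0.01  2.69]
[ 1.38782989  0.72549976 -1.08987859] [ 0.24696511 -0.16576747 -0.0072699 ]
```

Request:
arm_command:
  steps:
    - {"translation": [35,15,0],"rotation": [0,0,0.3],"claw": 5}
    - {"translation": [75,32,0],"rotation": [0,0,0.7],"claw": 5}
    - {"translation": [115,49,0],"rotation": [0,0,1.1],"claw": 5}
    - {"translation": [155,66,0],"rotation": [0,0,1.5],"claw": 5}
    - {"translation": [195,83,0],"rotation": [0,0,1.9],"claw": 5}

```text
clock: 8.8
tool_pos: [0.4839, 0.1008, 0.1787]
orientation: [-180.0, 0.0, -81.3]
force: [1.4, -1.0, -2.0]
opening: 0.0117
gripper_force: 30.0
```

```bash
python3 -c "
from h import *
rel([.4726,-.0368,.175],-85.2)"
```

```text
trans [134.3  32.    3.6] rot [-0.01  0.    0.78]
```

Request:
arm_command:
  steps:
    - {"translation": [40,10,2],"rotation": [0,0,0.3],"claw": 5}
    - {"translation": [80,20,4],"rotation": [0,0,0.6],"claw": 5}
    - {"translation": [115,28,4],"rotation": [0,0,0.8],"claw": 5}
    - {"translation": [132,32,4],"rotation": [0,0,0.8],"claw": 5}
    - {"translation": [132,32,4],"rotation": [0,0,0.8],"claw": 5}

```text
clock: 9.3
tool_pos: [0.4723, -0.0349, 0.1745]
orientation: [-180.0, 0.0, -85.4]
force: [-0.3, 0.1, -1.0]
opening: 0.0117
gripper_force: 30.0
```

Request:
arm_command:
  steps:
    - {"translation": [0,0,30],"rotation": [0,0,0],"claw": 5}
    - {"translation": [0,0,60],"rotation": [0,0,0],"claw": 5}
    - {"translation": [0,0,80],"rotation": [0,0,0],"claw": 5}
    - {"translation": [0,0,80],"rotation": [0,0,0],"claw": 5}

```text
clock: 9.7
tool_pos: [0.4712, -0.033, 0.092]
orientation: [179.7, -0.0, -85.2]
force: [-0.6, -0.6, -1.0]
opening: 0.0114
gripper_force: 30.0
```

Run:
```python
from fit import *
wsnap("w5"); print(pose()[0],ctrl.get_obs()["orientation"]); rel([.4726,-.0368,.060],-85.2)
```

```text
[ 0.47238307 -0.03279261  0.09354654] [ 1.79866213e+02 -3.98223119e-02 -8.51942594e+01]
trans [ 4.   0.  33.5] rot [ 0.03 -0.01  0.  ]
```

View pics/w5.png

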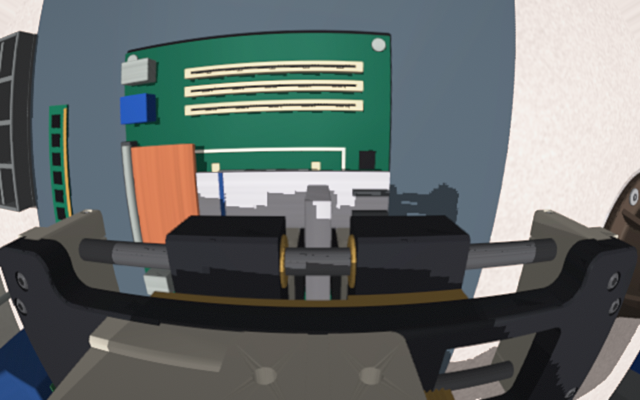

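The plate is held over the bay: -y edge at row 172, blue line at column 222, rib end at (318,195). The leaf is at (165,190), and the outline's right side is at row 150. I'll measure the plate against the board.

Run:
```python
from fit import *
p,W,hsv,Z,rect=fit("w5.npz"); S,V=hsv[...,1],hsv[...,2]
t,r=pose()
b=np.radians(4.8); X=np.array([np.cos(b),np.sin(b)]);Y=np.array([-X[1],X[0]]); O=np.array([.5246,-.0348])
def B(q): q=np.atleast_2d(q); return np.c_[(q[:,:2]-O)@X,(q[:,:2]-O)@Y,q[:,2]]*1000
def line(pts): 
    q=B(np.array([W[r,c] for r,c in pts])); q=q[np.isfinite(q[:,0])]; l=cv2.fitLine(q[:,:2].astype(np.float32),cv2.DIST_HUBER,0,.01,.01).ravel(); return len(q),l.round(3),np.median(q,0).round(1)
# plate -y edge: first plate row by height in each column
pl=(Z>.065)&(Z<.11)
for n,cols in dict(front=range(200,285,3),rear=range(335,385,3)).items():
    pts=[(np.flatnonzero(pl[140:190,c])[0]+140,c) for c in cols if pl[140:190,c].any()]; print(n,line(pts))
k=np.zeros(Z.shape,bool); k[176:186,205:280]=1; q=B(W[k&pl]); print("plate top z",np.nanmedian(q[:,2]), "tilt fit", np.linalg.lstsq(np.c_[q[:,:2],np.ones(len(q))][np.isfinite(q[:,2])],q[np.isfinite(q[:,2]),2],rcond=None)[0].round(4))
blue=(hsv[...,0]>100)&(hsv[...,0]<130)&(S>90)&pl; blue[:,:200]=0; blue[:,250:]=0; q=B(W[blue]); print("blue",len(q),q.mean(0).round(1), line(list(zip(*np.nonzero(blue)))))
rib=np.zeros(Z.shape,bool); rib[180:215,300:335]=1; q=B(W[rib&(Z>.112)]); print("rib",len(q),q.min(0).round(1),q.max(0).round(1),np.median(q,0).round(1))
w=(S<60)&(V>180)&(Z<.03)&(Z>.015); m=np.zeros_like(w); m[140:162,205:340]=w[140:162,205:340]; print("outline -y",line(list(zip(*np.nonzero(m)))))
lf=(hsv[...,0]<16)&(S>100)&(Z>.028)&(Z<.045); lf[:,205:]=0; q=B(W[lf]); print("leaf",q.min(0).round(1),q.max(0).round(1))
print("tcp",B(t), "front edge px", [(c,B(W[180,c])[0].round(1).tolist()) for c in (196,200,204)])
g=(hsv[...,0]>55)&(hsv[...,0]<95)&(S>120)&(Z>.012)&(Z<.03); q=B(W[g]); print("bed z",np.median(q[:,2]),"green y min",np.percentile(q[:,1],.3),"x",np.percentile(q[:,0],[.3,99.7]))
```

```text
front (29, array([ 1.0000e+00,  2.0000e-03, -9.8670e+00, -3.0947e+01], dtype=float32), array([-10. , -30.9,  82.2]))
rear (17, array([ 1.0000e+00,  6.0000e-03, -7.7013e+01, -3.0987e+01], dtype=float32), array([-75.6, -31. ,  82.5]))
plate top z 83.86379802291997 tilt fit [-3.00000e-03 -4.29000e-02  8.26928e+01]
blue 152 [  2.4 -18.5  84.1] (152, array([ 3.0000e-03, -1.0000e+00,  2.3680e+00, -1.8524e+01], dtype=float32), array([  2.3, -18.4,  84. ]))
rib 497 [-58.1 -24.5 112. ] [-46.3 -17.5 121.8] [-52.2 -21.8 119.7]
outline -y (474, array([ 1.0000e+00, -1.0000e-03, -2.0305e+01, -3.7976e+01], dtype=float32), array([-23.3, -38. ,  23. ]))
leaf [ 35.8 -45.6  28.5] [96.1 33.7 41.2]
tcp [[-51.86582753   6.36974523  93.54654088]] front edge px [(196, [36.5, -18.1, 38.2]), (200, [15.4, -26.4, 82.8]), (204, [12.4, -26.6, 84.1])]
bed z 22.824809483555295 green y min -126.7799672784033 x [-106.46907351  105.42188879]
```

Request:
arm_command:
  steps:
    - {"translation": [4.3,-8,15],"rotation": [0,0,0],"claw": 5}
    - {"translation": [4.3,-8,30],"rotation": [0,0,0],"claw": 5}
    - {"translation": [4.3,-8,43],"rotation": [0,0,0],"claw": 5}
    - {"translation": [4.3,-8,47],"rotation": [0,0,0],"claw": 5}
    - {"translation": [4.3,-8,47],"rotation": [0,0,0],"claw": 5}

```text
clock: 10.25
tool_pos: [0.4819, -0.0362, 0.0477]
orientation: [-180.0, -0.0, -85.2]
force: [0.1, 1.1, -1.2]
opening: 0.0117
gripper_force: 30.0
```

Request:
arm_command:
  steps:
    - {"translation": [0,0,0],"rotation": [0,0,0],"claw": 5}
    - {"translation": [0,0,0],"rotation": [0,0,0],"claw": 5}
    - {"translation": [0,0,0],"rotation": [0,0,0],"claw": 5}

```text
clock: 10.55
tool_pos: [0.4818, -0.0364, 0.0476]
orientation: [-179.9, 0.0, -85.2]
force: [0.3, -0.8, -0.7]
opening: 0.0119
gripper_force: 30.0
```

Run:
```python
from fit import *
o=ctrl.get_obs(); print(o["tool_pos"],o["orientation"],o["force"],o["moment"])
b=np.radians(4.8); X=np.array([np.cos(b),np.sin(b)]);Y=np.array([-X[1],X[0]]); O=np.array([.5246,-.0348])
q=np.array(o["tool_pos"])[:2]-O; print(q@X,q@Y)
```

```text
[ 0.48175966 -0.03639595  0.04763737] [-1.79930542e+02  1.19237911e-02 -8.52151860e+01] [ 0.31521259 -0.77352666 -0.7353963 ] [ 0.08737577 -0.03840463 -0.05055535]
-0.042823635455669334 0.001994434354497134
```

Request:
arm_command:
  steps:
    - {"translation": [0,0,3],"rotation": [0,0,0],"claw": 5}
    - {"translation": [0,0,6],"rotation": [0,0,0],"claw": 5}
    - {"translation": [0,0,8.5],"rotation": [0,0,0],"claw": 5}
    - {"translation": [0,0,8.5],"rotation": [0,0,0],"claw": 5}
    - {"translation": [0,0,8.5],"rotation": [0,0,0],"claw": 5}

```text
clock: 11.05
tool_pos: [0.4812, -0.0366, 0.0384]
orientation: [180.0, -0.0, -85.2]
force: [-2.1, 1.1, 2.1]
opening: 0.0124
gripper_force: 30.0
```

Request:
arm_command:
  steps:
    - {"translation": [0,0,1],"rotation": [0,0,0],"claw": 5}
    - {"translation": [0,0,1],"rotation": [0,0,0],"claw": 5}
    - {"translation": [0,0,1],"rotation": [0,0,0],"claw": 5}

```text
clock: 11.35
tool_pos: [0.4812, -0.0366, 0.0375]
orientation: [180.0, -0.0, -85.2]
force: [-2.2, 0.9, 2.5]
opening: 0.0117
gripper_force: 30.0
```

Request:
arm_command:
  steps:
    - {"translation": [0,0,1],"rotation": [0,0,0],"claw": 5}
    - {"translation": [0,0,1],"rotation": [0,0,0],"claw": 5}
    - {"translation": [0,0,1],"rotation": [0,0,0],"claw": 5}
    - {"translation": [0,0,1],"rotation": [0,0,0],"claw": 5}

```text
clock: 11.75
tool_pos: [0.4812, -0.0366, 0.0365]
orientation: [180.0, -0.0, -85.2]
force: [-3.1, -0.3, 4.4]
opening: 0.0121
gripper_force: 30.0
```

```bash
cat > bf.py <<'E'
from fit import *
b=np.radians(4.8); X=np.array([np.cos(b),np.sin(b)]);Y=np.array([-X[1],X[0]]); O=np.array([.5246,-.0348])
def B(q): q=np.atleast_2d(q); return np.c_[(q[:,:2]-O)@X,(q[:,:2]-O)@Y,q[:,2]]*1000
def look(n,show=True):
    p,W,hsv,Z,rect=(wsnap(n),fit(n+".npz"))[1]; S,V=hsv[...,1],hsv[...,2]; o=ctrl.get_obs()
    print("tcp",B(o["tool_pos"])[0].round(1),o["orientation"].round(2),"F",o["force"].round(1),"M",o["moment"].round(2))
    k=np.zeros(Z.shape,bool); k[165:240,195:285]=1
    blue=(hsv[...,0]>100)&(hsv[...,0]<130)&(S>90)&k; q=B(W[blue]); print("blue",len(q),np.nanmedian(q,0).round(1))
    lf=(hsv[...,0]<16)&(S>100)&(Z>.028)&(Z<.06); lf[:,260:]=0; lf[225:]=0; q=B(W[lf])
    n=q[:,0]<60; print("leaf near z",np.median(q[n,2]).round(1),"far",np.median(q[q[:,0]>75,2]).round(1),"xmin",np.percentile(q[:,0],1).round(1))
    k=np.zeros(Z.shape,bool); k[160:225,200:290]=1; k&=(Z>.024)&(Z<.036)&(S<50)&(V>150); q=B(W[k]); print("plate",len(q),np.nanmedian(q,0).round(1),"y min",np.percentile(q[:,1],1).round(1))
    rib=np.zeros(Z.shape,bool); rib[160:225,295:340]=1; q=B(W[rib&(Z>.052)&(Z<.075)]); print("rib",len(q),q.min(0).round(1),q.max(0).round(1))
E
python3 -c "
from bf import *
look('w6')"
```

```text
tcp [-43.4   1.9  36.5] [179.99  -0.   -85.22] F [-3.5  0.2  4. ] M [ 0.22  1.07 -0.02]
blue 168 [ 12.  -24.   28.9]
leaf near z 36.8 far 36.4 xmin 36.3
plate 2523 [ -2.5 -27.2  28.5] y min -37.7
rib 807 [-48.6 -29.   52. ] [-36.6 -17.   66.4]
```

View pics/w6.png

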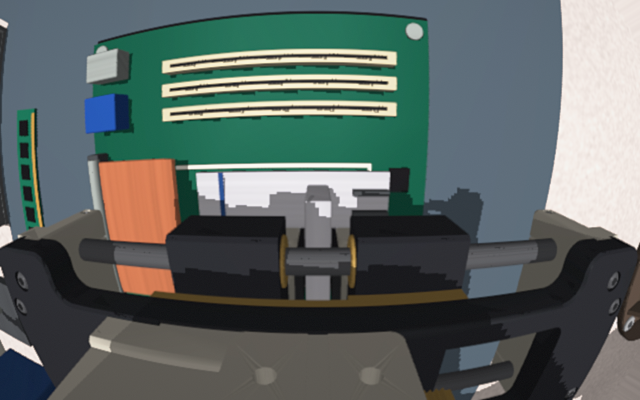

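The plate is in the outline with its edge about 8 mm short of the flared leaf. The top is at about 28 mm, well below the leaf's underside at 33 mm. I'll slide in.

Request:
arm_command:
  steps:
    - {"translation": [0,-4,0],"rotation": [0,0,0],"claw": 5}
    - {"translation": [0,-8,0],"rotation": [0,0,0],"claw": 5}
    - {"translation": [0,-12,0],"rotation": [0,0,0],"claw": 5}
    - {"translation": [0,-16,0],"rotation": [0,0,0],"claw": 5}
    - {"translation": [0,-18,0],"rotation": [0,0,0],"claw": 5}

```text
clock: 12.3
tool_pos: [0.4996, -0.0351, 0.0363]
orientation: [180.0, -0.0, -85.2]
force: [-4.2, -0.4, 4.7]
opening: 0.0119
gripper_force: 30.0
```

```bash
python3 -c "
from bf import *
look('w7')"
```

```text
tcp [-24.6   1.9  36.4] [-1.800e+02 -1.000e-02 -8.522e+01] F [-2.8 -2.   4.1] M [-0.25  1.02 -0.05]
blue 162 [ 30.5 -23.1  28.8]
leaf near z 36.7 far 36.3 xmin 36.5
plate 2136 [ 12.8 -27.3  28.4] y min -37.8
rib 808 [-30.2 -28.9  52.3] [-18.2 -16.9  66.2]
```

Request:
arm_command:
  steps:
    - {"translation": [0,-4,0],"rotation": [0,0,0],"claw": 5}
    - {"translation": [0,-8,0],"rotation": [0,0,0],"claw": 5}
    - {"translation": [0,-12,0],"rotation": [0,0,0],"claw": 5}
    - {"translation": [0,-16,0],"rotation": [0,0,0],"claw": 5}
    - {"translation": [0,-18,0],"rotation": [0,0,0],"claw": 5}

```text
clock: 12.85
tool_pos: [0.5177, -0.0335, 0.0364]
orientation: [-180.0, -0.0, -85.2]
force: [-4.3, -0.5, 5.2]
opening: 0.012
gripper_force: 30.0
```

Request:
arm_command:
  steps:
    - {"translation": [0,-1,0],"rotation": [0,0,0],"claw": 5}
    - {"translation": [0,-1,0],"rotation": [0,0,0],"claw": 5}
    - {"translation": [0,-1,1],"rotation": [0,0,0],"claw": 5}
    - {"translation": [0,-1,1],"rotation": [0,0,0],"claw": 5}

```text
clock: 13.25
tool_pos: [0.5184, -0.0334, 0.0356]
orientation: [-180.0, -0.0, -85.2]
force: [-2.9, -0.5, 6.3]
opening: 0.0118
gripper_force: 30.0
```

```bash
python3 -c "
from bf import *
look('w8')"
```

```text
tcp [-6.   1.9 35.7] [-179.96    0.    -85.22] F [-2.4 -0.3  5.4] M [-0.1   1.46 -0.  ]
blue 0 [nan nan nan]
leaf near z 36.7 far 36.3 xmin 36.6
plate 1261 [ 24.7 -27.7  27.6] y min -38.2
rib 801 [-11.4 -28.9  52. ] [  0.7 -17.   65.4]
  return np.nanmean(a, axis, out=out, keepdims=keepdims)
```

The edge is at about 64.7 mm (the stop is at 65), and the leaf hasn't moved. Now I'll press down.

Request:
arm_command:
  steps:
    - {"translation": [0,0,0.5],"rotation": [0,0,0],"claw": 5}
    - {"translation": [0,0,1],"rotation": [0,0,0],"claw": 5}
    - {"translation": [0,0,1],"rotation": [0,0,0],"claw": 5}
    - {"translation": [0,0,1],"rotation": [0,0,0],"claw": 5}

```text
clock: 13.7
tool_pos: [0.5185, -0.0334, 0.0348]
orientation: [-180.0, -0.0, -85.2]
force: [-4.0, -0.3, 6.7]
opening: 0.0121
gripper_force: 30.0
```

Request:
arm_command:
  steps:
    - {"translation": [0,0,0.5],"rotation": [0,0,0],"claw": 5}
    - {"translation": [0,0,1],"rotation": [0,0,0],"claw": 5}
    - {"translation": [0,0,1],"rotation": [0,0,0],"claw": 5}
    - {"translation": [0,0,1],"rotation": [0,0,0],"claw": 5}

```text
clock: 14.1
tool_pos: [0.5185, -0.0334, 0.0348]
orientation: [-179.9, -0.0, -85.2]
force: [-9.2, 0.8, 19.1]
opening: 0.0117
gripper_force: 30.0
```

Request:
arm_command:
  steps:
    - {"translation": [0,0,0.4],"rotation": [0,0,0],"claw": 5}
    - {"translation": [0,0,0.4],"rotation": [0,0,0],"claw": 5}
    - {"translation": [0,0,0.4],"rotation": [0,0,0],"claw": 5}
    - {"translation": [0,0,0.4],"rotation": [0,0,0],"claw": 5}
    - {"translation": [0,0,0.4],"rotation": [0,0,0],"claw": 5}

```text
clock: 14.6
tool_pos: [0.5185, -0.0334, 0.0348]
orientation: [-179.9, -0.0, -85.2]
force: [-10.6, 1.7, 23.2]
opening: 0.0119
gripper_force: 30.0
```

```bash
python3 -W ignore - <<'E'
from bf import *
look('w9')
z=np.load("w9.npz"); p,W=z["p"],z["W"]; hsv=cv2.cvtColor(p,cv2.COLOR_RGB2HSV); Z=W[...,2]
k=np.zeros(Z.shape,bool); k[160:225,180:420]=1; k&=(Z>.022)&(Z<.036)&(hsv[...,1]<50)&(hsv[...,2]>90)
q=B(W[k]); q=q[(q[:,1]>-34)&(q[:,0]<33)]
for a,c in((-50,-20),(5,18),(18,33)):
    s=q[(q[:,0]>a)&(q[:,0]<c)]; print(a,c,len(s),np.median(s,0).round(2))
g=(hsv[...,0]>55)&(hsv[...,0]<95)&(hsv[...,1]>120)&(Z<.03)&(Z>.015); print("bed",np.median(Z[g]))
# top-view lever
p,d=ctrl.snapshot("top"); W=world("top",d); W[d==0]=np.nan; h=cv2.cvtColor(p,cv2.COLOR_RGB2HSV)
r=((h[...,0]<8)|(h[...,0]>172))&(h[...,1]>130)&(W[...,2]>.08)&(W[...,2]<.14); r[:,:280]=0; r[:,310:]=0
if r.any(): print("lever top px",r.sum(),B(W[r]).mean(0).round(1))
save("final",np.vstack([p[120:230,230:430]]),3.5)
E
```

```text
tcp [-6.   1.9 34.8] [-1.7993e+02 -1.0000e-02 -8.5190e+01] F [-10.2   1.1  22.4] M [ 0.46  3.74 -0.03]
blue 0 [nan nan nan]
leaf near z 36.7 far 36.4 xmin 36.6
plate 1284 [ 24.7 -27.6  26.8] y min -35.6
rib 794 [-11.2 -28.8  52.3] [  0.6 -16.8  64.6]
-50 -20 1499 [-31.14 -23.64  26.89]
5 18 1082 [ 11.03 -20.89  26.84]
18 33 1087 [ 25.41 -22.25  26.86]
bed 0.022805010630582247
```

View pics/w9.png

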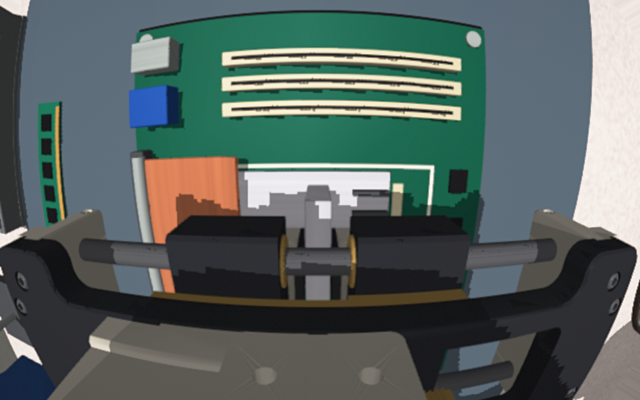

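The plate's front edge is under the leaf. Its top is uniformly 4.05 mm above the bed, so it's flat, and the leaf is down. I'll check the lever from the side camera before handing in.

```bash
python3 -W ignore - <<'E'
from bf import *
p,d=ctrl.snapshot("side"); W=world("side",d); W[d==0]=np.nan; h=cv2.cvtColor(p,cv2.COLOR_RGB2HSV)
r=((h[...,0]<8)|(h[...,0]>172))&(h[...,1]>130)&(W[...,2]>.08)&(W[...,2]<.14); q=B(W[r]); q=q[(abs(q[:,0])<80)&(abs(q[:,1]-105)<30)]
print(len(q), q.mean(0).round(1) if len(q) else "", q.max(0).round(1) if len(q) else "")
print(ctrl.get_obs()["clock"],ctrl.get_obs()["force"])
E
```

```text
0  
14.75 [-10.12765647   1.75014829  22.4383638 ]
```

```bash
python3 -W ignore - <<'E'
from bf import *
for n in("side","top"):
    p,d=ctrl.snapshot(n); W=world(n,d); W[d==0]=np.nan
    q=B(W.reshape(-1,3)); k=(abs(q[:,0])<60)&(abs(q[:,1]-105)<16)&(q[:,2]>70)&(q[:,2]<135); print(n,k.sum())
    c=p.reshape(-1,3)[k]
    for a,b_ in list(zip(q[k].round(1).tolist(),c.tolist()))[:14]: print(a,b_)
E
```

```text
side 5
[-9.2, 100.7, 86.7] [81, 79, 87]
[-6.1, 100.0, 82.0] [77, 80, 80]
[-2.4, 101.1, 79.9] [68, 70, 66]
[-5.6, 101.7, 75.8] [77, 86, 84]
[-1.8, 102.9, 73.6] [80, 85, 79]
top 0
```

```bash
python3 -c "
from plant import ctrl
print(ctrl.close_job())"
```

```text
the job is handed in; nothing more can be done
None
```

I handed the job in with the spreader flat under the copper leaf at the stop, still gripped and pressed at about 22 N, and the leaf down; the lever measured upright after I set it, but the arm hid it from a full re-check at the end, and I was not shown the verdict.

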